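# Fill the cleaner's basket and hold the ultrasonic cleaner's lid open

## Task

Tip all six brass standoffs from the small metal cup into the wire basket where it stands, and stand the empty cup upright on the bench again. Then lift the lid of the ultrasonic cleaner and keep holding it 60 degrees open (60 degrees up from shut), so that a workmate can lower the basket into the tank: it falls shut if let go, so finish while still holding it with the gripper. Leave the other things on the bench where they are.

Things in the scene. Friction and masses are not known exactly. Their poses are not given: they have to be found in the camera images.
- cup: plain round grey metal cup, loose, about 70 g, holding the standoffs. 60 tall, outside diameter 47 at the foot, straight to 62 at the rim, wall 2, floor 3. Origin at the centre of its underside, z up through the mouth. The standoffs slide out at a tip of 110 to 120 degrees. Pinched lightly or near the rim it swings between the fingers: pinch firmly (60 N) at mid-height
- cup_rim (a point): centre of the cup's mouth, 60 above its underside
- standoff0: brass hexagonal standoff, 10 across the flats, 20 long, 12 g, loose; starts upright in the cup. Origin at its middle, z along its length
- standoff1: brass hexagonal standoff, 10 across the flats, 20 long, 12 g, loose; starts upright in the cup. Origin at its middle, z along its length
- standoff2: brass hexagonal standoff, 10 across the flats, 20 long, 12 g, loose; starts upright in the cup. Origin at its middle, z along its length
- standoff3: brass hexagonal standoff, 10 across the flats, 20 long, 12 g, loose; starts upright in the cup. Origin at its middle, z along its length
- standoff4: brass hexagonal standoff, 10 across the flats, 20 long, 12 g, loose; starts upright in the cup. Origin at its middle, z along its length
- standoff5: brass hexagonal standoff, 10 across the flats, 20 long, 12 g, loose; starts upright in the cup. Origin at its middle, z along its length
- basket: the cleaner's open-topped stainless wire basket, loose, 250 g, standing on the bench: 90 along its x, 140 along its y, 44 high, walls and floor 3 thick, no lid; a small wire loop rises 8 above and 10 beyond the rim at each y end. Origin at the centre of its underside, z up
- cleaner: bench ultrasonic cleaner, fixed: white housing 165 along its x (depth) by 205 along its y (width), 105 high, with an empty steel tank under the lid. Its control panel (knob, display) is on its -x side, the lid's hinge on its +x side. Origin at the centre of its underside, z up
- lid (a joint): the cleaner's hinged lid: 0 shut (flat), grows in rad as its front (-x) edge rises; stops at 1.35, has no stay and falls shut from any angle. 60 degrees is 1.047. Lid 159 deep from hinge to front edge, 205 wide, 12 thick, 0.32 kg, grey frame round a clear window
- lid_handle (a point): middle of the black bar handle on top of the lid near its front edge: a round bar 10 in diameter, 90 long between its two posts, parallel to the hinge; its axis is 35 above the lid's top, 130 in front of the hinge and 47 above it when shut, and 29 behind the lid's front edge. It can turn between the fingertips that pinch it
- lid_hinge (a point): middle of the lid's hinge axis (which runs along the cleaner's y), 76.5 behind the cleaner's centre on its +x side and 106 above the bench. The point's axes turn with the lid
- tip_pot: bystander: round steel pot of brass wool for cleaning soldering tips, loose, 74 in diameter, 50 tall, 0.38 kg. Origin at the centre of its underside
- flux: bystander: small green jar with a white cap, loose, 38 in diameter, 66 tall. Origin at the centre of its underside
- tweezers: bystander: steel tweezers lying flat, loose, 120 long along x, 14 wide, 6 thick. Origin at the centre of its underside
- screwdriver: bystander: screwdriver lying flat along its x, loose, 160 long. Origin under its middle
- solder_spool: bystander: spool of solder standing on its flange, loose, 62 in diameter, 44 tall, 0.25 kg. Origin at the centre of its underside
- multimeter: bystander: green hand multimeter lying on its back, loose, 180 along x by 88 by 47 high. Origin at the centre of its underside
There are look-alikes about, which are no part of the job. What is shaped like the cup but red is not meant.

How it is judged:
On the way, in this order (a step that is already met when the one before it is completed fails the run):
1. the cup is tipped over above the basket (angle between cup's own z axis and vertical above 1.2 rad and horizontal distance between cup_rim and basket below 0.1 m and height (world z) of cup_rim above 0.03 m), for 0.05 s.
2. all six standoffs are in the basket (x of standoff0 in the frame of basket between -0.045 and 0.045 m and y of standoff0 in the frame of basket between -0.07 and 0.07 m and z of standoff0 in the frame of basket between 0 and 0.044 m and x of standoff1 in the frame of basket between -0.045 and 0.045 m and y of standoff1 in the frame of basket between -0.07 and 0.07 m and z of standoff1 in the frame of basket between 0 and 0.044 m and x of standoff2 in the frame of basket between -0.045 and 0.045 m and y of standoff2 in the frame of basket between -0.07 and 0.07 m and z of standoff2 in the frame of basket between 0 and 0.044 m and x of standoff3 in the frame of basket between -0.045 and 0.045 m and y of standoff3 in the frame of basket between -0.07 and 0.07 m and z of standoff3 in the frame of basket between 0 and 0.044 m and x of standoff4 in the frame of basket between -0.045 and 0.045 m and y of standoff4 in the frame of basket between -0.07 and 0.07 m and z of standoff4 in the frame of basket between 0 and 0.044 m and x of standoff5 in the frame of basket between -0.045 and 0.045 m and y of standoff5 in the frame of basket between -0.07 and 0.07 m and z of standoff5 in the frame of basket between 0 and 0.044 m), for 0.1 s.
3. the cup stands upright on the bench, let go (angle between cup's own z axis and vertical below 0.15 rad and height (world z) of cup below 0.012 m and horizontal distance between cup and basket above 0.07 m and contact force between the fingers and cup below 0.1 N), for 0.2 s.
4. the gripper holds the lid 60 degrees open (value of joint lid between 0.927198 and 1.1672 rad and contact force between the fingers and lid above 0.5 N), for 0.3 s.
At the end, for the whole second after the job is handed in: The lid is still and 60 degrees open (within about 7 degrees), held by the gripper's fingers with no loose thing under it; all six standoffs lie at rest in the basket, which stands upright on the bench within 50 mm of where it was; the cup stands upright on the bench beside it, not touched (all of step 2 and all of step 3 and all of step 4 and velocity of joint lid between -0.08 and 0.08 rad/s and contact force between lid and cup below 0.2 N and contact force between lid and basket below 0.2 N and contact force between lid and tip_pot below 0.2 N and contact force between lid and flux below 0.2 N and contact force between lid and tweezers below 0.2 N and contact force between lid and screwdriver below 0.2 N and contact force between lid and solder_spool below 0.2 N and contact force between lid and multimeter below 0.2 N and contact force between lid and standoff0 below 0.2 N and contact force between lid and standoff1 below 0.2 N and contact force between lid and standoff2 below 0.2 N and contact force between lid and standoff3 below 0.2 N and contact force between lid and standoff4 below 0.2 N and contact force between lid and standoff5 below 0.2 N and linear speed of each of standoff0, standoff1, standoff2, standoff3, standoff4, standoff5 below 0.05 m/s and angle between basket's own z axis and vertical below 0.1 rad and height (world z) of basket below 0.01 m and distance of basket from where it was at the start of the episode below 0.05 m); the arm keeps its last pose, push and grip.
It fails at once if one of the bystanders (pot, jar, tweezers, screwdriver, spool, multimeter) is moved more than 30 mm (distance of any of tip_pot, flux, tweezers, screwdriver, solder_spool, multimeter from where it was at the start of the episode above 0.03 m).
It also fails if it takes over 58 s, if anything falls off the work surface, if the arm or the gripper's body presses on something with over 40 N, if the wrist force passes 120 N, or if a joint passes its speed limit or range.

## Robot

A 6-joint arm with a two-finger parallel gripper is mounted at the origin on the work surface. World frame = base frame: x ahead of the robot, y to its left, z up, the work surface at z = 0. Lengths are in m, angles in rad, forces in N, time in s.
With the tool pointing down it reaches from about 0.375 to 0.925 m from the base axis. Payload 5.7 kg.
Tool frame: the origin (TCP) lies on the front face of the gripper's body, between the roots of the fingers; the fingertips stand 80 mm ahead of it and the grasp point (between the pads) lies 61 mm ahead of it (manip.tcp_to_tips is the distance from the TCP to the fingertips, in m); z points along the fingers, y is the line along which they close (so a half turn about z gives the same grasp; the last joint's range is limited). The gripper opens to 88 mm and grips with 3 to 60 N. Pads are 20 mm wide; open, the fingers measure 115 mm over their backs; the gripper's body (75 mm by 178 mm) begins 61 mm behind the grasp point.
Start: joints at [1.077, 0.359, 1.51, -0, 1.272, -0.115], TCP at [0.222, 0.557, 0.303] pointing down, gripper open.
Joint ranges: [-2.97, 2.97], [-1.01, 2.36], [0.21, 2.38], [-0.96, 4.11], [0.2, 2.71], [-2.98, 2.98]. Speed limits (rad/s): [2.39, 2.39, 3.14, 3.14, 3.14, 3.14].

## Interface

Orientations are given as a rotation vector (axis times angle).
In Python, from workcell import manip gives the robot as it stands. The module is installed in compiled form; this text tells all that it offers.
- The arm moves only by the shell command python3 -m creep 'ROWS' [FORCE]. ROWS is JSON, a list of rows, each a list of 7 numbers: the turn, a rotation vector about the tool's x, y, z in rad, then the shift along the tool's x, y, z in cm, then the finger opening in cm, from 0 to 8.78. In form: [[ax, ay, az, tx, ty, tz, claw], ...]. A call has 1 to 12 rows; each row is the pose to reach, as a shift and turn from the pose commanded when the call began, along the tool's axes at that moment; what a row does not reach only later rows make up. A row lasts 1/12 s, in which the tool goes at most 41.7 mm and 7.16 degrees, less where a joint would pass 70% of its speed; a pose out of reach is approached as far as the arm can. A call with a gripper value outside its range is refused whole. The fingers move at their own pace and stop on an object; FORCE is the grip in N (left out, the last holds). Time passes only in rows, so rows that repeat a pose let the fingers close. It gives the time, the measured TCP pose, the force, the opening and the grip force at its end, in the units of the state.
- manip.get_obs(): the state, without advancing time (a new reading comes with each control period).
- manip.get_image(name): name is "scene" or "top"; returns the picture (384x512x3 uint8, blue, green, red); there is no depth.
- manip.camera_params(name): a dict with "camera_matrix" (3x3 intrinsics, pixels), "R" (3x3) and "t" (3): a world point X has camera coordinates R X + t. Camera axes: x right, y down, z forward; pixel columns grow to the right and rows downward; lengths in m; the calibration is good to about 2 mm. A picture is of the moment at which its call begins. camera_params takes no time and is no camera call.
- manip.hand_in(): hands the job in; it is judged then, once.
Trained networks look in the newest picture that a camera, given by its name, has taken for a name from the list of things; names that differ only in an ending like _2 or _b are one class to them, and where a whole thing is asked for, a point or a joint stands for the part that bears it (a point fixed in the world has none). Each returns a list of dicts, best first, with "conf" (0 to 1); they miss things now and then, are a little off and sometimes report something else, mostly with a low value. They report only what shows in the picture. A call takes as long as a camera call. They do not tell look-alikes from the thing itself.
- manip.recognise(query, camera): "centre" ([column, row] in pixels, amid what is visible of it).
- manip.silhouettes(query, camera): "mask" (384x512 bool, what is visible of it) and "centre" ([column, row] in pixels, amid what is visible of it).
- manip.spot_point(query, camera): "centre" ([column, row] in pixels: a listed point, or the origin of a listed thing).
The state is a dict: "time_s": time; "q": joint angles; "joint_velocities": joint speeds; "effort": joint torques, N m; "tool_pos": TCP position; "tool_rot": TCP orientation; "wrist_force": force on the tool from outside, world axes, zero at the start; "wrist_torque": the same for the moment, N m; "opening": finger opening in m; "grasp_force": force on a finger pad.
Only numpy, scipy, OpenCV 4.12 (cv2) and the standard library are available. Lean on these libraries where they do the work, as an engineer would, in place of code of your own. Each camera call takes 0.05 s, during which the arm holds its last target. There are 200 camera calls.

## Working session

There is one attempt and no reset: what is moved stays moved. The work goes in short steps, Python scripts to look and compute and a shell command to move; the robot and the scene stay as the last step left them, time stands still between calls to the robot, and variables do not carry over. Pictures are saved under pics/ and viewed, at most 10 in all, crops included, and the job is handed in when it is done.

```bash
mkdir -p pics
cat > h.py <<'E'
from workcell import manip
import numpy as np, cv2
from scipy.spatial.transform import Rotation as R
def ray(cam,px):
    p=manip.camera_params(cam);Rm=np.array(p["R"]);t=np.array(p["t"]);K=np.array(p["camera_matrix"])
    d=Rm.T@np.linalg.solve(K,[px[0],px[1],1.]);return -Rm.T@t,d
def atz(cam,px,z):
    o,d=ray(cam,px);return o+d*(z-o[2])/d[2]
def proj(cam,X):
    p=manip.camera_params(cam);c=np.array(p["R"])@np.array(X)+np.array(p["t"]);u=np.array(p["camera_matrix"])@c;return u[:2]/u[2]
def tri(a,b):
    o1,d1=ray("scene",a);o2,d2=ray("top",b);d1/=np.linalg.norm(d1);d2/=np.linalg.norm(d2)
    s=np.linalg.lstsq(np.c_[d1,-d2],o2-o1,rcond=None)[0];A=o1+s[0]*d1;B=o2+s[1]*d2
    return (A+B)/2,np.linalg.norm(A-B)
E
python3 - <<'E'
from h import *
np.set_printoptions(precision=3,suppress=True)
im={c:manip.get_image(c) for c in("scene","top")}
for c in im: cv2.imwrite(f"pics/{c}0.png",cv2.resize(im[c],(800,600)))
for q,z in [("cup",0),("cup_rim",.06),("basket",0),("cleaner",0),("lid_handle",.153),("lid_hinge",.106),("tip_pot",0),("flux",0),("tweezers",0),("screwdriver",0),("solder_spool",0),("multimeter",0)]:
    for c in im:
        for r in manip.spot_point(q,c)[:2]:
            print(q,c,round(r["conf"],2),np.array(r["centre"]),atz(c,r["centre"],z))
o=manip.get_obs();print(o["tool_pos"],o["tool_rot"],o["time_s"])
for c in im: print(c, ray(c,(256,192)))
E
```

```text
cup scene 0.77 [231.  293.1] [ 0.64  -0.176  0.   ]
cup scene 0.74 [249.6 254.2] [ 0.586 -0.071  0.   ]
cup top 0.91 [281.6 172.2] [ 0.589 -0.072  0.   ]
cup top 0.78 [310.6 156.7] [ 0.639 -0.163  0.   ]
cup_rim scene 0.75 [233.1 281.1] [ 0.641 -0.166  0.06 ]
cup_rim scene 0.72 [251.7 242.3] [ 0.588 -0.064  0.06 ]
cup_rim top 0.6 [316.1 154.4] [ 0.634 -0.168  0.06 ]
cup_rim top 0.55 [281.8 168.9] [ 0.59  -0.066  0.06 ]
basket scene 0.83 [163.8 262.9] [ 0.46  -0.259  0.   ]
basket top 0.67 [341.9 210.8] [ 0.471 -0.258  0.   ]
cleaner scene 0.82 [315.  180.1] [0.521 0.234 0.   ]
cleaner top 0.7 [183.3 192.9] [0.521 0.231 0.   ]
lid_handle scene 0.78 [310.  133.7] [0.47  0.244 0.153]
lid_handle scene 0.55 [187.9 358.4] [ 0.748 -0.356  0.153]
lid_handle top 0.67 [169.8 209. ] [0.465 0.237 0.153]
lid_hinge scene 0.88 [333.  177.6] [0.597 0.213 0.106]
lid_hinge top 0.94 [182.5 165.2] [0.59  0.216 0.106]
tip_pot scene 0.69 [313.4 180.3] [0.518 0.229 0.   ]
tip_pot scene 0.58 [236.2 213.5] [ 0.462 -0.019  0.   ]
tip_pot top 0.69 [261.7 217.2] [ 0.449 -0.011  0.   ]
flux scene 0.7 [262.6 160.
[... 228 characters left out ...]

tweezers top 0.52 [254.6 137.9] [0.697 0.013 0.   ]
screwdriver scene 0.6 [118.3 313.6] [ 0.504 -0.418  0.   ]
screwdriver top 0.55 [395.3 201.5] [ 0.501 -0.426  0.   ]
solder_spool scene 0.77 [188.1 359.9] [ 0.704 -0.351  0.   ]
solder_spool top 0.56 [372.3 137.1] [ 0.704 -0.359  0.   ]
multimeter scene 0.89 [390.  150.3] [0.589 0.495 0.   ]
multimeter scene 0.54 [302.  267.6] [0.704 0.009 0.   ]
multimeter top 0.69 [102.1 168.6] [0.594 0.482 0.   ]
multimeter top 0.67 [318.4 153.9] [ 0.648 -0.187  0.   ]
[0.222 0.557 0.303] [-0.591 -3.085  0.   ] 1.3
scene (array([ 1.028, -0.4  ,  1.062]), array([-0.451,  0.362, -0.816]))
top (array([0.426, 0.035, 1.082]), array([ 0.092, -0.025, -0.995]))
```

View pics/scene0.png

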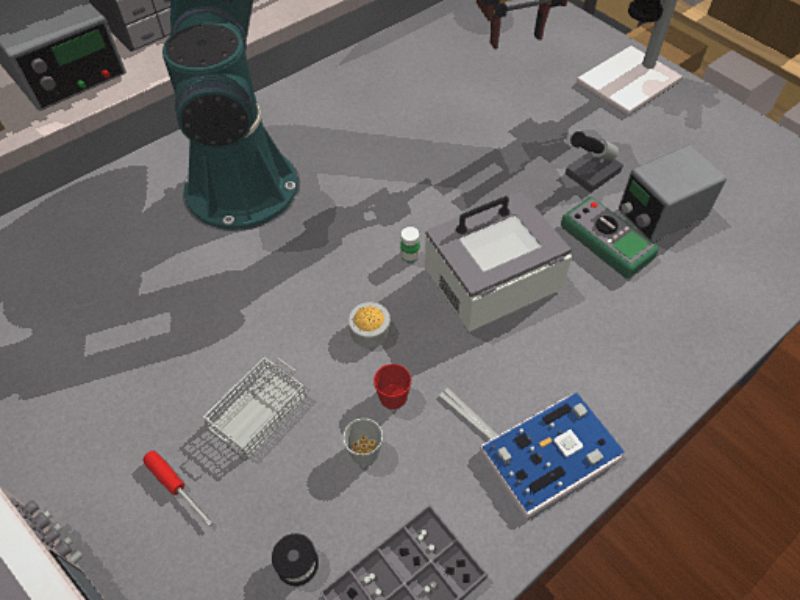

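View pics/top0.png

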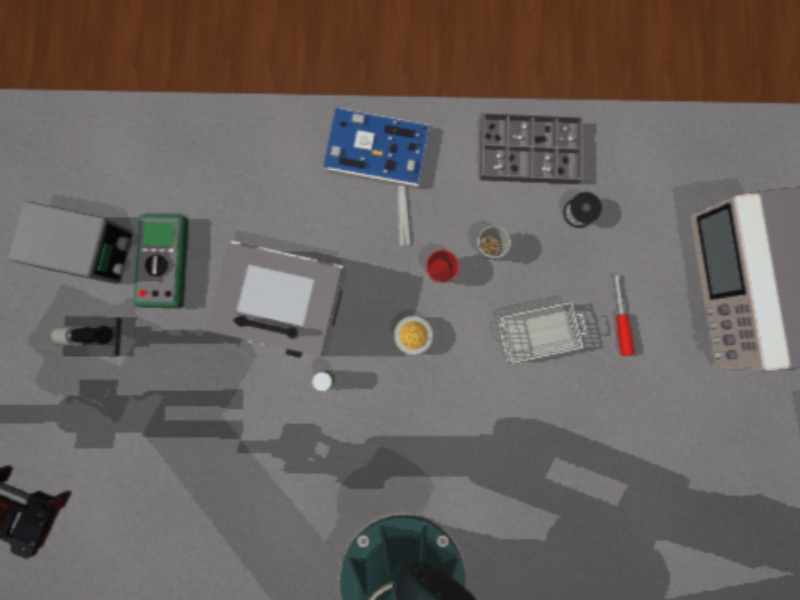

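The grey cup holding the standoffs is at scene (232,280) and top (315,155). The red look-alike is at top (283,170). The basket is at top (347,212), and the cleaner handle runs from about top (152,205) to (190,213). Next I'll refine the poses with masks.

```bash
cat > fit.py <<'E'
from h import *
from scipy.optimize import minimize
def circ(r,z,n=40):
    a=np.linspace(0,2*np.pi,n);return np.c_[r*np.cos(a),r*np.sin(a),0*a+z]
def box(x,y,z0,z1): return np.array([[i,j,k] for i in(-x,x) for j in(-y,y) for k in(z0,z1)])
SH={"cup":np.r_[circ(.0235,0),circ(.031,.06)],"basket":box(.045,.07,0,.044),"cleaner":box(.0825,.1025,0,.118),"tip_pot":np.r_[circ(.037,0),circ(.037,.05)],"flux":np.r_[circ(.019,0),circ(.019,.066)]}
def masks(q,near):
    out={}
    for c in("scene","top"):
        m=[r for r in manip.silhouettes(q,c) if np.linalg.norm(np.array(r["centre"])-proj(c,near))<14]
        if m: out[c]=m[0]["mask"].astype(np.uint8)
    return out
def sil(c,P):
    h=cv2.convexHull(np.array([proj(c,p) for p in P],np.float32)*16).astype(np.int32)
    m=np.zeros((384,512),np.uint8);cv2.fillConvexPoly(m,h,1,shift=4);return m
def fit(q,x0,M):
    S=SH[q]
    def f(x):
        P=S@R.from_euler('z',x[2] if len(x)>2 else 0).as_matrix().T+[x[0],x[1],0]
        return sum(1-(s&m).sum()/(s|m).sum() for c,m in M.items() for s in [sil(c,P)])
    x0=np.array(x0,float);st=np.r_[.012,.012,.12][:len(x0)]
    r=minimize(f,x0,method="Nelder-Mead",options=dict(initial_simplex=np.vstack([x0]+[x0+st*e*s for e,s in zip(np.eye(len(x0)),[1,1,1])]),xatol=1e-4,fatol=1e-4))
    return r.x,r.fun
E
python3 - <<'E'
from fit import *
np.set_printoptions(precision=4,suppress=True)
for c in("scene","top"): manip.get_image(c)
for q,x0,z in [("cup",[.638,-.168],.03),("basket",[.465,-.258,.2],.022),("cleaner",[.521,.233,-.2],.06),("tip_pot",[.455,-.015],.025),("flux",[.365,.158],.03)]:
    M=masks(q,[x0[0],x0[1],z]); print(q,list(M),[int(m.sum()) for m in M.values()],*fit(q,x0,M))
print(manip.camera_params("top")["camera_matrix"])
E
```

```text
Traceback (most recent call last):
  File "fit.py", line 22, in fit
    r=minimize(f,x0,method="Nelder-Mead",options=dict(initial_simplex=np.vstack([x0]+[x0+st*e*s for e,s in zip(np.eye(len(x0)),[1,1,1])]),xatol=1e-4,fatol=1e-4))
  File "fit.py", line 20, in f
    return sum(1-(s&m).sum()/(s|m).sum() for c,m in M.items() for s in [sil(c,P)])
  File "fit.py", line 20, in <genexpr>
    return sum(1-(s&m).sum()/(s|m).sum() for c,m in M.items() for s in [sil(c,P)])
                                                                        ~~~^^^^^
  File "fit.py", line 14, in sil
    h=cv2.convexHull(np.array([proj(c,p) for p in P],np.float32)*16).astype(np.int32)
                               ~~~~^^^^^
  File "h.py", line 10, in proj
    p=manip.camera_params(cam);c=np.array(p["R"])@np.array(X)+np.array(p["t"]);u=np.array(p["camera_matrix"])@c;return u[:2]/u[2]
ValueError: time passes only in moves, steps and waits
```

```bash
python3 -m creep '[[0,0,0,20,0,0,8.78],[0,0,0,25,-15,0,8.78],[0,0,0,25,-20,0,8.78],[0,0,0,25,-20,0,8.78],[0,0,0,30,-20,0,8.78],[0,0,0,30,-20,0,8.78],[0,0,0,35,-20,0,8.78],[0,0,0,35,-20,0,8.78]]'; python3 -c "
from workcell import manip;o=manip.get_obs();print(o['q'],o['tool_pos'],o['tool_rot'])"
```

```text
time_s: 2.17
tool_pos: [-0.0997, 0.5046, 0.303]
tool_rot: [-0.592, -3.085, -0.001]
wrist_force: [0.2, 1.1, -0.7]
opening: 0.088
grasp_force: 0.0
[1.63145993e+00 2.35232855e-01 1.69206461e+00 3.57981754e-05
 1.21391056e+00 4.39948052e-01] [-0.09968608  0.50460853  0.30295579] [-5.92209106e-01 -3.08514014e+00 -5.72260226e-04]
```

```bash
python3 -m creep '[[0,0,0,-46,7,0,8.78],[0,0,0,-46,7,0,8.78],[0,0,0,-46,7,0,8.78],[0,0,0,-46,7,0,8.78],[0,0,0,-46,7,0,8.78],[0,0,0,-46,7,0,8.78],[0,0,0,-46,7,0,8.78],[0,0,0,-46,7,0,8.78],[0,0,0,-46,7,0,8.78],[0,0,0,-46,7,0,8.78],[0,0,0,-58,-3,0,8.78],[0,0,0,-71,-15,0,8.78]]'
sed -i '1a import functools' h.py
cat >> h.py <<'E'
_cp={c:manip.camera_params(c) for c in("scene","top")}
def proj(cam,X):
    p=_cp[cam];c=np.array(p["R"])@np.array(X)+np.array(p["t"]);u=np.array(p["camera_matrix"])@c;return u[:2]/u[2]
def ori(H,E,roll=0,flip=0):
    "heading, elevation of tool z in deg; roll about tool z; y horizontal-left at roll 0"
    h,e=np.radians([H,E]);z=np.array([np.cos(e)*np.cos(h),np.cos(e)*np.sin(h),np.sin(e)]);y=np.array([-np.sin(h),np.cos(h),0])
    return R.from_matrix(np.c_[np.cross(y,z),y,z])*R.from_euler('z',roll+180*flip,degrees=True)
def row(grasp,rot,off=.061):
    o=manip.get_obs();Rc=R.from_rotvec(o["tool_rot"]);tcp=np.array(grasp)-rot.apply([0,0,off])
    s=Rc.inv().apply(tcp-o["tool_pos"])*100;v=(Rc.inv()*rot).as_rotvec()
    print("row",np.round(v,3),np.round(s,2),"deg",round(np.degrees(np.linalg.norm(v))),"tcp",np.round(o["tool_pos"],3),"grasp",np.round(o["tool_pos"]+Rc.apply([0,0,.061]),3),"z",np.round(Rc.apply([0,0,1]),2),"y",np.round(Rc.apply([0,1,0]),2),"q",np.round(o["q"],2))
E
python3 - <<'E'
from fit import *
np.set_printoptions(precision=4,suppress=True)
for q,x0,z in [("cup",[.638,-.168],.03),("basket",[.465,-.258,.2],.022),("cleaner",[.521,.233,-.2],.06),("tip_pot",[.455,-.015],.025),("flux",[.365,.158],.03)]:
    M=masks(q,[x0[0],x0[1],z]); print(q,list(M),[int(m.sum()) for m in M.values()],*fit(q,x0,M))
for f in(0,1): row([.5,-.2,.25],ori(20,-60,0,f))
E
```

```text
time_s: 3.17
tool_pos: [0.3595, 0.3437, 0.3029]
tool_rot: [0.591, 3.084, 0.002]
wrist_force: [0.2, 0.1, -0.5]
opening: 0.0879
grasp_force: 0.0
cup ['scene', 'top'] [388, 256] [ 0.6355 -0.1657] 0.7455931301287704
basket ['scene', 'top'] [2263, 1477] [ 0.4637 -0.2587  0.2222] 0.12715185258832118
cleaner ['scene', 'top'] [5667, 4604] [ 0.518   0.236  -0.2204] 0.10801178205922113
tip_pot ['scene', 'top'] [671, 516] [ 0.4568 -0.0166] 0.2289195545474827
flux ['scene', 'top'] [233, 149] [0.3708 0.1516] 0.46117033958922315
row [-0.19  -0.5   -0.709] [-31.19 -47.39  -0.02] deg 51 tcp [0.356 0.345 0.303] grasp [0.356 0.345 0.242] z [-0.  0. -1.] y [0.37 0.93 0.  ] q [ 0.63  0.21  1.73  0.    1.2  -0.56]
row [-0.629  0.239  2.347] [-31.19 -47.39  -0.02] deg 140 tcp [0.356 0.345 0.303] grasp [0.356 0.345 0.242] z [-0.  0. -1.] y [0.37 0.93 0.  ] q [ 0.63  0.21  1.73  0.    1.2  -0.56]
```

```bash
python3 -m creep '[[0,0,0,-8,0,0,8.78],[0,0,0,-14,-6,0,8.78],[-0.19,-0.5,-0.71,-31.2,-47.4,0,8.78],[-0.19,-0.5,-0.71,-31.2,-47.4,0,8.78],[-0.19,-0.5,-0.71,-31.2,-47.4,0,8.78],[-0.19,-0.5,-0.71,-31.2,-47.4,0,8.78],[-0.19,-0.5,-0.71,-31.2,-47.4,0,8.78],[-0.19,-0.5,-0.71,-31.2,-47.4,0,8.78],[-0.19,-0.5,-0.71,-31.2,-47.4,0,8.78],[-0.19,-0.5,-0.71,-31.2,-47.4,0,8.78],[-0.19,-0.5,-0.71,-31.2,-47.4,0,8.78],[-0.19,-0.5,-0.71,-31.2,-47.4,0,8.78]]'
python3 - <<'E'
from h import *
for H in(20,):
  for E in (-30,): row([.52,-.23,.2],ori(H,E))
E
```

```text
time_s: 4.67
tool_pos: [0.4489, 0.0163, 0.3007]
tool_rot: [-0.413, 2.625, 0.131]
wrist_force: [0.1, 0.6, 1.1]
opening: 0.0875
grasp_force: 0.0
row [-0.008 -0.556 -0.037] [  8.54 -25.92   2.82] deg 32 tcp [0.449 0.016 0.301] grasp [0.476 0.026 0.247] z [ 0.44  0.16 -0.88] y [-0.31  0.95  0.02] q [-0.32 -0.02  2.11  0.47  0.72 -2.51]
```

Run:
```python
from h import *
row([.52,-.23,.2],ori(25,-35,0,1))
row([.52,-.23,.2],ori(25,-35,-90,0))
row([.52,-.23,.2],ori(25,-35,90,0))
```

```text
row [-0.705  0.098  2.955] [  8.04 -26.34   2.57] deg 174 tcp [0.449 0.016 0.301] grasp [0.476 0.026 0.247] z [ 0.44  0.16 -0.88] y [-0.31  0.95  0.02] q [-0.32 -0.02  2.11  0.47  0.72 -2.51]
row [ 0.32  -0.424 -1.642] [  8.04 -26.34   2.57] deg 99 tcp [0.449 0.016 0.301] grasp [0.476 0.026 0.247] z [ 0.44  0.16 -0.88] y [-0.31  0.95  0.02] q [-0.32 -0.02  2.11  0.47  0.72 -2.51]
row [-0.412 -0.311  1.436] [  8.04 -26.34   2.57] deg 87 tcp [0.449 0.016 0.301] grasp [0.476 0.026 0.247] z [ 0.44  0.16 -0.88] y [-0.31  0.95  0.02] q [-0.32 -0.02  2.11  0.47  0.72 -2.51]
```

```bash
python3 -m creep '[[-0.7,0.1,2.95,8,-26.3,2.6,8.78],[-0.7,0.1,2.95,8,-26.3,2.6,8.78],[-0.7,0.1,2.95,8,-26.3,2.6,8.78],[-0.7,0.1,2.95,8,-26.3,2.6,8.78],[-0.7,0.1,2.95,8,-26.3,2.6,8.78],[-0.7,0.1,2.95,8,-26.3,2.6,8.78],[-0.7,0.1,2.95,8,-26.3,2.6,8.78],[-0.7,0.1,2.95,8,-26.3,2.6,8.78],[-0.7,0.1,2.95,8,-26.3,2.6,8.78],[-0.7,0.1,2.95,8,-26.3,2.6,8.78],[-0.7,0.1,2.95,8,-26.3,2.6,8.78],[-0.7,0.1,2.95,8,-26.3,2.6,8.78]]'
python3 - <<'E'
from h import *
row([.54,-.21,.16],ori(25,-30,0,1))
E
```

```text
time_s: 5.67
tool_pos: [0.4746, -0.2503, 0.2342]
tool_rot: [1.452, 2.361, 1.009]
wrist_force: [0.3, 0.1, 0.3]
opening: 0.0878
grasp_force: 0.0
row [-0.423  0.123  1.471] [-0.15 -1.01  4.93] deg 88 tcp [ 0.475 -0.25   0.234] grasp [ 0.504 -0.223  0.188] z [ 0.49  0.45 -0.75] y [0.72 0.29 0.64] q [-1.    0.41  1.87  0.79  1.16 -1.91]
```

```bash
python3 -m creep '[[-0.42,0.12,1.47,0,-1,4.9,8.78],[-0.42,0.12,1.47,0,-1,4.9,8.78],[-0.42,0.12,1.47,0,-1,4.9,8.78],[-0.42,0.12,1.47,0,-1,4.9,8.78],[-0.42,0.12,1.47,0,-1,4.9,8.78],[-0.42,0.12,1.47,0,-1,4.9,8.78],[-0.42,0.12,1.47,0,-1,4.9,8.78],[-0.42,0.12,1.47,0,-1,4.9,8.78],[-0.42,0.12,1.47,0,-1,4.9,8.78],[-0.42,0.12,1.47,0,-1,4.9,8.78],[-0.42,0.12,1.47,0,-1,4.9,8.78],[-0.42,0.12,1.47,0,-1,4.9,8.78]]'
python3 - <<'E'
from fit import *
np.set_printoptions(precision=4,suppress=True)
im=manip.get_image("scene");im2=manip.get_image("top")
a=np.hstack([cv2.resize(im[200:360,120:320],(400,320),interpolation=2),cv2.resize(im2[100:260,220:420],(400,320),interpolation=2)])
cv2.imwrite("pics/c1.png",a)
for c in("scene","top"):
  for z,q in((.06,"cup_rim"),(0,"cup")):
    print(c,q,[(round(r["conf"],2),np.array(r["centre"]),atz(c,r["centre"],z)[:2]) for r in manip.spot_point(q,c)[:2]])
z=ori(25,-30).apply([0,0,1]);print(z)
row([.637,-.167,.033],ori(25,-30,0,1))
row(np.array([.637,-.167,.033])-.11*z,ori(25,-30,0,1))
E
```

```text
time_s: 6.67
tool_pos: [0.4912, -0.2314, 0.191]
tool_rot: [-2.487, -0.603, -1.436]
wrist_force: [-0.5, -0.2, -0.2]
opening: 0.088
grasp_force: 0.0
scene cup_rim [(0.85, array([250.1, 242.7]), array([ 0.5861, -0.0679])), (0.59, array([234.4, 279.8]), array([ 0.6403, -0.1613]))]
scene cup [(0.95, array([250.9, 254.2]), array([ 0.5879, -0.0684])), (0.87, array([232. , 288.6]), array([ 0.632 , -0.1664]))]
top cup_rim [(0.69, array([284.5, 170.1]), array([ 0.5864, -0.0744])), (0.57, array([315.5, 153.1]), array([ 0.6383, -0.1663]))]
top cup [(0.77, array([312.8, 158.2]), array([ 0.6345, -0.1695])), (0.56, array([281.4, 173. ]), array([ 0.5866, -0.0712]))]
[ 0.7849  0.366  -0.5   ]
row [-0.011  0.006  0.043] [-5.64  0.22 15.67] deg 3 tcp [ 0.491 -0.232  0.191] grasp [ 0.539 -0.209  0.16 ] z [ 0.78  0.37 -0.51] y [ 0.45 -0.89  0.03] q [-1.09  0.57  2.11  1.34  1.09 -1.07]
row [-0.011  0.006  0.043] [-5.7   0.1   4.67] deg 3 tcp [ 0.491 -0.232  0.191] grasp [ 0.539 -0.209  0.16 ] z [ 0.78  0.37 -0.51] y [ 0.45 -0.89  0.03] q [-1.09  0.57  2.11  1.34  1.09 -1.07]
```

View pics/c1.png

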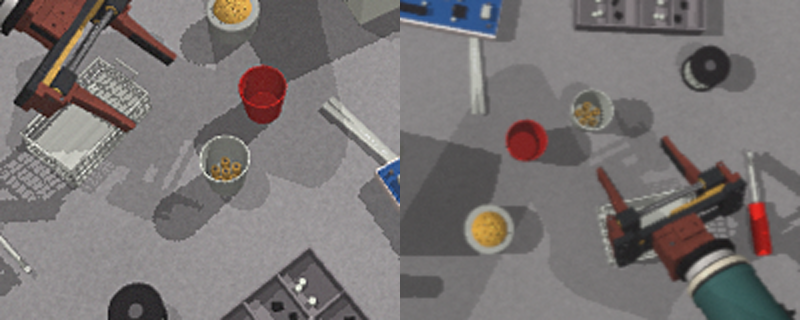

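```bash
python3 -m creep '[[0,0,0.04,-5.7,0.1,4.7,8.78],[0,0,0.04,-5.7,0.1,4.7,8.78],[0,0,0.04,-5.7,0.1,4.7,8.78],[0,0,0.04,-5.7,0.1,7,8.78],[0,0,0.04,-5.6,0.2,9,8.78],[0,0,0.04,-5.6,0.2,11,8.78],[0,0,0.04,-5.6,0.2,13,8.78],[0,0,0.04,-5.6,0.2,15.6,8.78],[0,0,0.04,-5.6,0.2,15.6,8.78],[0,0,0.04,-5.6,0.2,15.6,8.78]]'
python3 - <<'E'
from h import *
row([.636,-.166,.033],ori(25,-30,0,1))
print(manip.get_obs()["wrist_force"])
E
```

```text
time_s: 7.8
tool_pos: [0.5889, -0.1883, 0.0653]
tool_rot: [-2.483, -0.561, -1.424]
wrist_force: [-1.3, 0.2, 0.9]
opening: 0.0878
grasp_force: 0.0
row [-0.012  0.005  0.002] [-0.19 -0.03  0.03] deg 1 tcp [ 0.589 -0.188  0.065] grasp [ 0.636 -0.165  0.035] z [ 0.78  0.38 -0.5 ] y [ 0.43 -0.9  -0.  ] q [-0.85  0.86  2.03  1.69  0.99 -1.28]
[-1.28165908  0.2384686   0.88231669]
```

```bash
python3 -m creep '[[0,0,0,-0.2,0,0,5],[0,0,0,-0.2,0,0,4],[0,0,0,-0.2,0,0,4],[0,0,0,-0.2,0,0,4],[0,0,0,-0.2,0,0,4],[0,0,0,-0.2,0,0,4],[0,0,0,-0.2,0,0,4]]' 60
python3 - <<'E'
from h import *
row([.636,-.166,.15],ori(25,-30,0,1))
E
```

```text
time_s: 8.38
tool_pos: [0.5873, -0.19, 0.0628]
tool_rot: [-2.485, -0.556, -1.424]
wrist_force: [-1.2, -1.3, 2.0]
opening: 0.0549
grasp_force: 59.3
row [-0.009  0.005 -0.001] [10.24 -0.18 -5.82] deg 1 tcp [ 0.587 -0.19   0.063] grasp [ 0.635 -0.167  0.032] z [ 0.78  0.37 -0.5 ] y [ 0.43 -0.9  -0.01] q [-0.86  0.87  2.04  1.69  1.   -1.29]
```

```bash
python3 -m creep '[[0,0,0,5,-0.1,-2.9,4],[0,0,0,10,-0.2,-5.8,4],[0,0,0,12,-0.2,-6.9,4],[0,0,0,13,-0.2,-7.5,4]]'
python3 - <<'E'
from h import *
for ro in (0,115,125,135):
  r=ori(25,-15,ro,1);a=r.apply(ori(25,-30,0,1).inv().apply([0,0,1]));print(ro,a,np.degrees(np.arccos(a[2])),a@[.906,.423,0],a@[.423,-.906,0])
row([.462,-.227,.165],ori(25,-30,0,1))
row([.462,-.227,.165],ori(25,-15,0,1))
E
```

```text
time_s: 8.72
tool_pos: [0.5877, -0.188, 0.2151]
tool_rot: [-2.485, -0.557, -1.423]
wrist_force: [0.5, 0.7, -2.1]
opening: 0.0551
grasp_force: 59.5
0 [-0.23456972 -0.10938165  0.96592583] 15.000000000000018 -0.2587886027473008 -0.00012321049051407986
115 [-0.19185816 -0.95549033 -0.22411754] 102.95099199216546 -0.5779959007986475 0.7845182400846538
125 [-0.25442314 -0.90138291 -0.35039652] 110.51156983236271 -0.6117923384018678 0.7090319228942518
135 [-0.3225573  -0.82608916 -0.46209683] 117.52249498858461 -0.6416726330815883 0.6119950436965026
row [-0.01   0.006 -0.001] [-10.94  -1.91 -14.81] deg 1 tcp [ 0.588 -0.188  0.215] grasp [ 0.635 -0.165  0.184] z [ 0.78  0.37 -0.5 ] y [ 0.43 -0.9  -0.01] q [-0.85  0.54  2.02  1.47  0.99 -0.88]
row [-0.009  0.267 -0.002] [-12.52  -1.91 -14.6 ] deg 15 tcp [ 0.588 -0.188  0.215] grasp [ 0.635 -0.165  0.184] z [ 0.78  0.37 -0.5 ] y [ 0.43 -0.9  -0.01] q [-0.85  0.54  2.02  1.47  0.99 -0.88]
```

```bash
python3 -m creep '[[0,0.27,0,-12.5,-1.9,-14.6,4],[0,0.27,0,-12.5,-1.9,-14.6,4],[0,0.27,0,-12.5,-1.9,-14.6,4],[0,0.27,0,-12.5,-1.9,-14.6,4],[0,0.27,0,-12.5,-1.9,-14.6,4],[0,0.27,0,-12.5,-1.9,-14.6,4],[0,0.27,0,-12.5,-1.9,-14.6,4]]'
python3 - <<'E'
from h import *
for e,ro in ((0,110),(0,120),(5,110),(5,120)):
  r=ori(25,e,ro,1);a=r.apply(ori(25,-30,0,1).inv().apply([0,0,1]));print(e,ro,np.degrees(np.arccos(a[2])),a@[.906,.423,0],a@[.423,-.906,0])
row([.462,-.227,.16],ori(25,0,60,1))
E
```

```text
time_s: 9.3
tool_pos: [0.4076, -0.254, 0.1778]
tool_rot: [-2.243, -0.495, -1.721]
wrist_force: [0.2, -0.7, -1.9]
opening: 0.0554
grasp_force: 59.5
0 110 107.22939656295893 -0.5003285972786692 0.8134639378904431
0 120 115.6589062732553 -0.5002982264703324 0.7496737604389261
5 110 109.79457795415321 -0.47261383826608855 0.8134771330196573
5 120 118.35562770918719 -0.46066069458760533 0.7496926320572824
row [0.132 0.238 1.034] [-1.72 -0.13  0.43] deg 61 tcp [ 0.408 -0.254  0.178] grasp [ 0.461 -0.229  0.162] z [ 0.87  0.41 -0.26] y [ 0.43 -0.9  -0.01] q [-1.38  0.78  2.18  1.28  1.36 -1.38]
```

```bash
python3 -m creep '[[0.13,0.24,1.03,-1.7,0,0.4,4],[0.13,0.24,1.03,-1.7,0,0.4,4],[0.13,0.24,1.03,-1.7,0,0.4,4],[0.13,0.24,1.03,-1.7,0,0.4,4],[0.13,0.24,1.03,-1.7,0,0.4,4],[0.13,0.24,1.03,-1.7,0,0.4,4],[0.13,0.24,1.03,-1.7,0,0.4,4],[0.13,0.24,1.03,-1.7,0,0.4,4],[0.13,0.24,1.03,-1.7,0,0.4,4],[0.13,0.24,1.03,-1.7,0,0.4,4]]'
python3 - <<'E'
from h import *
row([.467,-.230,.15],ori(25,2,122,1))
E
```

```text
time_s: 10.13
tool_pos: [0.4091, -0.2512, 0.1606]
tool_rot: [-1.647, 0.513, -1.273]
wrist_force: [-0.8, 0.5, -1.0]
opening: 0.0552
grasp_force: 59.5
row [0.035 0.004 1.085] [-0.18  1.37  0.05] deg 62 tcp [ 0.409 -0.251  0.161] grasp [ 0.464 -0.225  0.161] z [0.9  0.43 0.  ] y [ 0.22 -0.45 -0.86] q [-1.4   1.01  2.15  1.3   1.57 -0.54]
```

```bash
python3 -m creep '[[0.01,0,0.12,0,0.4,0,4],[0.01,0,0.24,0,0.8,0,4],[0.02,0,0.36,-0.1,1.1,0,4],[0.02,0,0.48,-0.2,1.4,0,4],[0.02,0,0.58,-0.2,1.4,0,4],[0.03,0,0.68,-0.2,1.4,0,4],[0.03,0,0.77,-0.2,1.4,0,4],[0.03,0,0.86,-0.2,1.4,0,4],[0.03,0,0.94,-0.2,1.4,0,4],[0.03,0,1.02,-0.2,1.4,0,4],[0.03,0,1.08,-0.2,1.4,0,4],[0.03,0,1.08,-0.2,1.4,0,4]]'
python3 - <<'E'
from h import *
row([.467,-.230,.15],ori(25,2,130,1))
im=manip.get_image("scene");im2=manip.get_image("top")
a=np.hstack([cv2.resize(im[180:340,90:290],(400,320),interpolation=2),cv2.resize(im2[130:290,260:460],(400,320),interpolation=2)])
cv2.imwrite("pics/c2.png",a)
E
```

```text
time_s: 11.13
tool_pos: [0.4111, -0.2564, 0.1482]
tool_rot: [-1.041, 1.162, -0.46]
wrist_force: [0.6, -0.0, -0.3]
opening: 0.0551
grasp_force: 59.4
row [ 0.007 -0.     0.148] [-0.01  0.05  0.08] deg 8 tcp [ 0.411 -0.256  0.148] grasp [ 0.466 -0.23   0.15 ] z [0.9  0.43 0.03] y [-0.2   0.48 -0.85] q [-1.39  1.05  2.12  1.31  1.59  0.51]
```

View pics/c2.png

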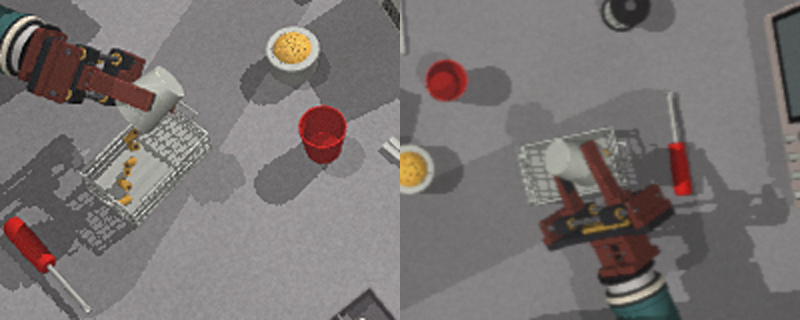

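The cup is tipped over the basket and about five standoffs are falling or lying in it, at scene crop (125–133, 135–200). I'll tip a little further to empty it.

```bash
python3 -m creep '[[0,0,0.1,0,0,0,4],[0,0,0.2,0,0,0,4],[0,0,0.2,0,0,0,4],[0,0,0.2,0,0,0,4],[0,0,0.1,0,0,0,4],[0,0,0.2,0,0,0,4]]'
python3 - <<'E'
from h import *
row([.467,-.230,.165],ori(25,0,60,1))
row([.467,-.230,.165],ori(25,-15,0,1))
im=manip.get_image("scene")
cv2.imwrite("pics/c3.png",cv2.resize(im[180:340,90:290],(800,600),interpolation=2))
E
```

```text
time_s: 11.73
tool_pos: [0.4106, -0.257, 0.148]
tool_rot: [-0.921, 1.246, -0.314]
wrist_force: [0.5, 0.1, -0.9]
opening: 0.0553
grasp_force: 59.4
row [-0.031  0.006 -1.26 ] [-1.18 -1.22  0.2 ] deg 72 tcp [ 0.411 -0.257  0.148] grasp [ 0.466 -0.231  0.15 ] z [0.9  0.42 0.03] y [-0.27  0.62 -0.74] q [-1.4   1.05  2.12  1.31  1.59  0.7 ]
row [-0.337 -0.146 -2.287] [-2.24 -2.38  0.46] deg 133 tcp [ 0.411 -0.257  0.148] grasp [ 0.466 -0.231  0.15 ] z [0.9  0.42 0.03] y [-0.27  0.62 -0.74] q [-1.4   1.05  2.12  1.31  1.59  0.7 ]
```

View pics/c3.png

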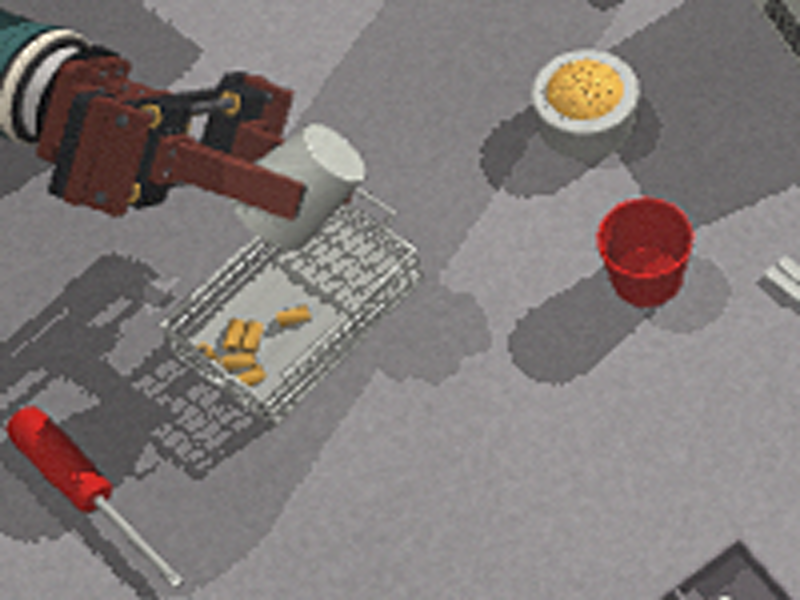

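All six standoffs lie in the basket, at crop (207,352), (234,333), (254,335), (293,316), (240,360) and (250,376). Now I'll right the cup and set it back in its old place.

```bash
python3 -m creep '[[-0.03,0,-1.26,-1.8,-1.8,0.2,4],[-0.03,0,-1.26,-1.8,-1.8,0.2,4],[-0.03,0,-1.26,-1.8,-1.8,0.2,4],[-0.03,0,-1.26,-1.8,-1.8,0.2,4],[-0.03,0,-1.26,-1.8,-1.8,0.2,4],[-0.03,0,-1.26,-1.8,-1.8,0.2,4],[-0.03,0,-1.26,-1.8,-1.8,0.2,4],[-0.03,0,-1.26,-1.8,-1.8,0.2,4],[-0.03,0,-1.26,-1.8,-1.8,0.2,4],[-0.03,0,-1.26,-1.8,-1.8,0.2,4],[-0.03,0,-1.26,-1.8,-1.8,0.2,4]]'
python3 - <<'E'
from h import *
row([.63,-.17,.16],ori(25,-30,0,1))
E
```

```text
time_s: 12.7
tool_pos: [0.4112, -0.2556, 0.1735]
tool_rot: [-1.643, 0.518, -1.266]
wrist_force: [0.4, 0.4, 0.3]
opening: 0.055
grasp_force: 59.5
row [-0.281 -0.473 -1.026] [ 2.2  -0.66 18.16] deg 67 tcp [ 0.411 -0.256  0.174] grasp [ 0.466 -0.229  0.174] z [0.9  0.43 0.  ] y [ 0.21 -0.45 -0.87] q [-1.39  0.98  2.15  1.31  1.58 -0.5 ]
```

```bash
python3 -m creep '[[-0.28,-0.47,-1.03,2.2,-0.7,18.2,4],[-0.28,-0.47,-1.03,2.2,-0.7,18.2,4],[-0.28,-0.47,-1.03,2.2,-0.7,18.2,4],[-0.28,-0.47,-1.03,2.2,-0.7,18.2,4],[-0.28,-0.47,-1.03,2.2,-0.7,18.2,4],[-0.28,-0.47,-1.03,2.2,-0.7,18.2,4],[-0.28,-0.47,-1.03,2.2,-0.7,18.2,4],[-0.28,-0.47,-1.03,2.2,-0.7,18.2,4],[-0.28,-0.47,-1.03,2.2,-0.7,18.2,4],[-0.28,-0.47,-1.03,2.2,-0.7,18.2,4],[-0.28,-0.47,-1.03,2.2,-0.7,18.2,4],[-0.28,-0.47,-1.03,2.2,-0.7,18.2,4]]'
python3 - <<'E'
from h import *
g=R.from_rotvec([-2.485,-.556,-1.424]) # orientation at grasp
row([.636,-.166,.05],g)
row([.636,-.166,.034],g)
row([.636,-.166,.031],g)
E
```

```text
time_s: 13.7
tool_pos: [0.5823, -0.1915, 0.1909]
tool_rot: [-2.481, -0.546, -1.436]
wrist_force: [0.2, -1.0, -1.6]
opening: 0.0551
grasp_force: 59.5
row [ 0.005 -0.009 -0.004] [-9.22  0.09  6.06] deg 1 tcp [ 0.582 -0.192  0.191] grasp [ 0.63  -0.169  0.161] z [ 0.78  0.37 -0.5 ] y [ 0.42 -0.91 -0.01] q [-0.87  0.59  2.04  1.51  1.   -0.97]
row [ 0.005 -0.009 -0.004] [-10.61   0.1    6.85] deg 1 tcp [ 0.582 -0.192  0.191] grasp [ 0.63  -0.169  0.161] z [ 0.78  0.37 -0.5 ] y [ 0.42 -0.91 -0.01] q [-0.87  0.59  2.04  1.51  1.   -0.97]
row [ 0.005 -0.009 -0.004] [-10.87   0.1    7.  ] deg 1 tcp [ 0.582 -0.192  0.191] grasp [ 0.63  -0.169  0.161] z [ 0.78  0.37 -0.5 ] y [ 0.42 -0.91 -0.01] q [-0.87  0.59  2.04  1.51  1.   -0.97]
```

```bash
python3 -m creep '[[0,-0.01,0,-4,0,3,4],[0,-0.01,0,-7,0.1,5,4],[0,-0.01,0,-9.2,0.1,6,4],[0,-0.01,0,-10.2,0.1,6.6,4],[0,-0.01,0,-10.7,0.1,6.9,4],[0,-0.01,0,-10.7,0.1,6.9,4],[0,-0.01,0,-10.7,0.1,6.9,4]]'
python3 - <<'E'
from h import *
row([.636,-.166,.032],R.from_rotvec([-2.485,-.556,-1.424]))
E
```

```text
time_s: 14.28
tool_pos: [0.5884, -0.1898, 0.0629]
tool_rot: [-2.489, -0.545, -1.424]
wrist_force: [0.1, 0.7, -0.2]
opening: 0.055
grasp_force: 59.4
row [ 0.005  0.001 -0.006] [ 0.02 -0.09  0.05] deg 0 tcp [ 0.588 -0.19   0.063] grasp [ 0.636 -0.167  0.032] z [ 0.78  0.37 -0.51] y [ 0.42 -0.91 -0.01] q [-0.85  0.86  2.04  1.7   0.99 -1.29]
```

```bash
python3 -m creep '[[0,0,0,0,0,0,6],[0,0,0,0,0,0,7],[0,0,0,0,0,0,8.5],[0,0,0,0,0,0,8.7],[0,0,0,0,0,0,8.7],[0,0,0,0,0,0,8.7],[0,0,0,0,0,-4,8.7],[0,0,0,0,0,-8,8.7],[0,0,0,2,0,-12,8.7],[0,0,0,6,0,-14,8.7],[0,0,0,10,0,-14,8.7],[0,0,0,13,0,-14,8.7]]'
python3 - <<'E'
from fit import *
np.set_printoptions(precision=4,suppress=True)
for c in("scene","top"): 
  im=manip.get_image(c)
  if c=="scene": cv2.imwrite("pics/c4.png",cv2.resize(im,(800,600)))
  print(c,"hinge",[(r["conf"],atz(c,r["centre"],.106)) for r in manip.spot_point("lid_hinge",c)[:1]],"handle",[(r["conf"],atz(c,r["centre"],.153)) for r in manip.spot_point("lid_handle",c)[:1]])
  for q in("lid_handle",):
    m=manip.silhouettes(q,c)[0]["mask"].astype(np.uint8);print("lid mask",m.sum())
M={c:manip.silhouettes("cleaner",c)[0]["mask"].astype(np.uint8) for c in("scene","top")}
x,f=fit("cleaner",[.518,.236,-.22],M);print(x,f)
row([.5,-.1,.3],ori(25,-90,0,1))
E
```

```text
time_s: 15.28
tool_pos: [0.5391, -0.2147, 0.2494]
tool_rot: [-2.493, -0.546, -1.427]
wrist_force: [0.1, -1.0, -0.4]
opening: 0.0868
grasp_force: 0.0
scene hinge [(0.73, array([0.5905, 0.2095, 0.106 ]))] handle [(0.55, array([0.4619, 0.2429, 0.153 ]))]
lid mask 3521
top hinge [(0.65, array([0.5938, 0.2128, 0.106 ]))] handle [(0.81, array([0.4624, 0.2347, 0.153 ]))]
lid mask 4405
[ 0.5185  0.2316 -0.2179] 1.0300221640137015
row [-0.007 -1.039 -0.004] [ 10.57 -12.04  -4.71] deg 60 tcp [ 0.539 -0.214  0.245] grasp [ 0.586 -0.191  0.214] z [ 0.78  0.37 -0.51] y [ 0.42 -0.91 -0.01] q [-0.97  0.46  2.04  1.35  1.06 -0.83]
```

View pics/c4.png

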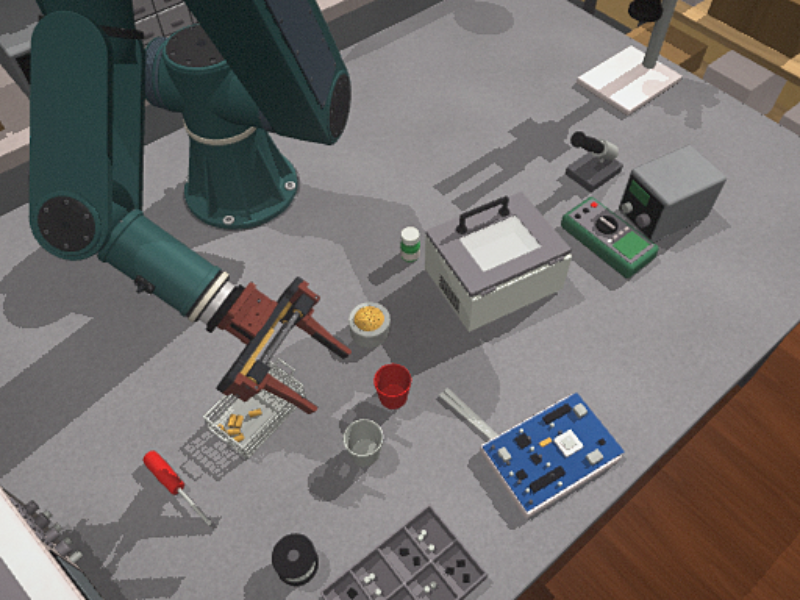

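The cup stands upright and empty at scene (363,440) of the 800-px picture, and the standoffs are in the basket. Next is the lid.

Run:
```python
from h import *
row([.466,.241,.26],ori(-102.5,-90))
```

```text
row [ 0.468 -0.967 -0.834] [ 12.64 -44.35   7.21] deg 78 tcp [ 0.539 -0.214  0.245] grasp [ 0.586 -0.191  0.214] z [ 0.78  0.37 -0.51] y [ 0.42 -0.91 -0.01] q [-0.97  0.46  2.04  1.35  1.06 -0.83]
```

```bash
python3 -m creep '[[0,0,0,6,0,-1,8.7],[0.47,-0.97,-0.83,12.6,-44.3,7.2,8.7],[0.47,-0.97,-0.83,12.6,-44.3,7.2,8.7],[0.47,-0.97,-0.83,12.6,-44.3,7.2,8.7],[0.47,-0.97,-0.83,12.6,-44.3,7.2,8.7],[0.47,-0.97,-0.83,12.6,-44.3,7.2,8.7],[0.47,-0.97,-0.83,12.6,-44.3,7.2,8.7],[0.47,-0.97,-0.83,12.6,-44.3,7.2,8.7],[0.47,-0.97,-0.83,12.6,-44.3,7.2,8.7],[0.47,-0.97,-0.83,12.6,-44.3,7.2,8.7],[0.47,-0.97,-0.83,12.6,-44.3,7.2,8.7],[0.47,-0.97,-0.83,12.6,-44.3,7.2,8.7]]'
python3 - <<'E'
from h import *
row([.466,.241,.24],ori(-102.5,-90))
E
```

```text
time_s: 16.78
tool_pos: [0.4655, 0.2422, 0.321]
tool_rot: [2.447, 1.965, -0.013]
wrist_force: [1.5, 0.2, 0.4]
opening: 0.0869
grasp_force: 0.0
row [-0.002  0.008  0.001] [-0.09  0.08  2.  ] deg 1 tcp [0.465 0.242 0.321] grasp [0.465 0.242 0.26 ] z [-0.   -0.01 -1.  ] y [ 0.98 -0.22 -0.  ] q [ 0.35  0.24  1.64 -0.01  1.27  0.57]
```

Directly above the handle. I'll go down to grasp z 0.153 and close around the bar at 30 N.

```bash
python3 -m creep '[[0,0.01,0,-0.1,0,3.5,8.7],[0,0.01,0,-0.1,0,7,8.7],[0,0.01,0,-0.1,0,9.5,8.7],[0,0.01,0,-0.1,0,10.7,8.7],[0,0.01,0,-0.1,0,10.7,6],[0,0.01,0,-0.1,0,10.7,4]]' 10
python3 - <<'E'
from h import *
row([.466,.241,.153],ori(-102.5,-90))
im=manip.get_image("scene");cv2.imwrite("pics/c5.png",cv2.resize(im[80:230,240:440],(800,600),interpolation=2))
E
```

```text
time_s: 17.28
tool_pos: [0.4649, 0.2388, 0.2126]
tool_rot: [-2.447, -1.959, -0.001]
wrist_force: [0.3, 0.6, 0.4]
opening: 0.0769
grasp_force: 0.0
row [-0.005 -0.005 -0.003] [ 0.24  0.06 -0.14] deg 0 tcp [0.465 0.239 0.213] grasp [0.465 0.239 0.152] z [-0.    0.01 -1.  ] y [ 0.98 -0.22 -0.01] q [0.34 0.35 1.78 0.01 1.01 0.55]
```

View pics/c5.png

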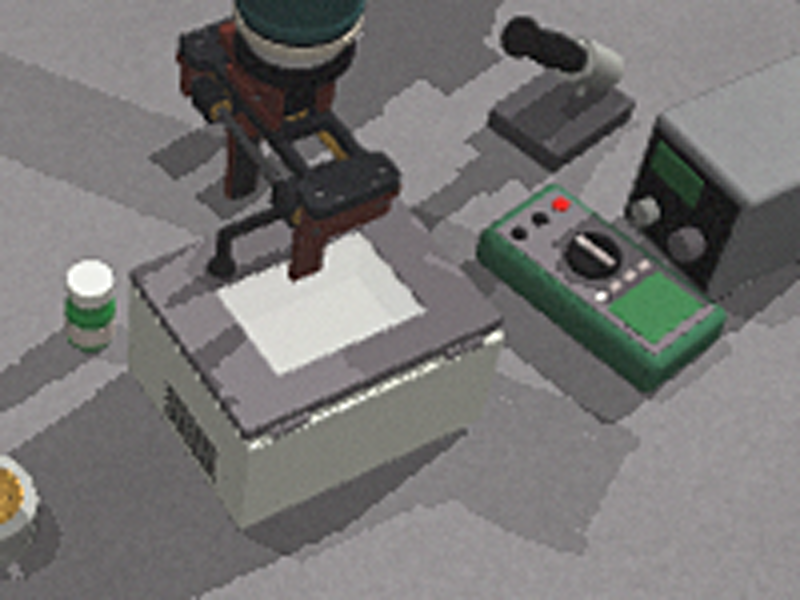

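The fingers straddle the bar: one is in front of it, one behind, and the post shows at crop (222,265). Closing.

```bash
python3 -m creep '[[0,0,0,0,0,0,4],[0,0,0,0,0,0,2],[0,0,0,0,0,0,0.5],[0,0,0,0,0,0,0.5],[0,0,0,0,0,0,0.5],[0,0,0,0,0,0,0.5],[0,0,0,0,0,0,0.5],[0,0,0,0,0,0,0.5],[0,0,0,0,0,0,0.5],[0,0,0,0,0,0,0.5],[0,0,0,0,0,0,0.5],[0,0,0,0,0,0,0.5]]' 15
python3 -c "
from h import *
o=manip.get_obs();print(o['opening'],o['grasp_force'],o['wrist_force'],o['tool_pos'])"
```

```text
time_s: 18.33
tool_pos: [0.4661, 0.2391, 0.2139]
tool_rot: [-2.448, -1.96, -0.008]
wrist_force: [3.3, -0.8, -2.8]
opening: 0.009
grasp_force: 15.0
0.009017704959211961 14.993775486946106 [ 3.26424291 -0.81088624 -2.83231666] [0.46606174 0.2390783  0.21387924]
```

```bash
python3 -m creep '[[0,0,0,0.2,0,0,0.5],[0,0,0,0,0.2,-0.55,0.5],[0,0,0,0,0.46,-1.11,0.5],[0,0,0,0,0.74,-1.66,0.5],[0,0,0,0,1.01,-2.18,0.5],[0,0,0,0,1.33,-2.7,0.5],[0,0,0,0,1.66,-3.2,0.5],[0,0,0,0,2.0,-3.7,0.5],[0,0,0,0,2.39,-4.16,0.5],[0,0,0,0,2.8,-4.6,0.5],[0,0,0,0,3.21,-5.05,0.5],[0,0,0,0,3.21,-5.05,0.5]]' 25
python3 -c "
from h import *
o=manip.get_obs();print(o['opening'],o['grasp_force'],o['wrist_force'],o['tool_pos'],o['tool_rot'])"
```

```text
time_s: 19.33
tool_pos: [0.4967, 0.2322, 0.2654]
tool_rot: [-2.447, -1.958, -0.007]
wrist_force: [-3.0, 4.5, -0.3]
opening: 0.0093
grasp_force: 25.0
0.009284845665038927 24.968774020671844 [-2.99603337  4.48531685 -0.34337177] [0.49672856 0.23221344 0.26542843] [-2.4469806  -1.95809219 -0.00665162]
```

```bash
python3 -m creep '[[0,0,0,0,0.44,-0.42,0.5],[0,0,0,0,0.88,-0.82,0.5],[0,0,0,0,1.36,-1.2,0.5],[0,0,0,0,1.84,-1.55,0.5],[0,0,0,0,2.34,-1.9,0.5],[0,0,0,0,2.85,-2.2,0.5],[0,0,0,0,3.38,-2.5,0.5],[0,0,0,0,3.92,-2.76,0.5],[0,0,0,0,4.48,-3.0,0.5],[0,0,0,0,5.04,-3.22,0.5],[0,0,0,0,5.6,-3.41,0.5],[0,0,0,0,6.18,-3.59,0.5]]'
python3 -m creep '[[0,0,0,0,0.6,-0.14,0.5],[0,0,0,0,1.18,-0.26,0.5],[0,0,0,0,1.18,-0.26,0.5],[0,0,0,0,1.18,-0.26,0.5]]'
python3 - <<'E'
from h import *
o=manip.get_obs();print(o['opening'],o['grasp_force'],o['wrist_force'],o['tool_pos'],o['tool_rot'])
im=manip.get_image("scene");im2=manip.get_image("top")
cv2.imwrite("pics/c6.png",np.hstack([cv2.resize(im[60:240,220:420],(400,360),interpolation=2),cv2.resize(im2[120:300,90:290],(400,360),interpolation=2)]))
m=manip.spot_point("lid_hinge","scene");print([(r["conf"],r["centre"]) for r in m[:2]])
for c in("scene","top"):
    print([(round(r["conf"],2),r["centre"]) for r in manip.spot_point("lid_handle",c)[:2]], "expect",proj(c,o['tool_pos']-np.array([0,0,.061])))
    for th in(50,60,70):
        a=np.radians(th);cx=np.array([.976,-.217,0]);h=np.array([.592,.215,.106]);u=-cx*np.cos(a)+[0,0,np.sin(a)];n=cx*np.sin(a)+[0,0,np.cos(a)]
        e=h+.159*u+.006*n
        print(c,th,[np.round(proj(c,e+s*np.array([.217,.976,0])*.1025),1) for s in(-1,1)])
E
```

```text
time_s: 20.33
tool_pos: [0.5565, 0.2188, 0.3015]
tool_rot: [-2.446, -1.959, -0.007]
wrist_force: [-2.7, 5.2, 4.9]
opening: 0.0097
grasp_force: 25.0
time_s: 20.67
tool_pos: [0.5689, 0.2158, 0.3042]
tool_rot: [-2.448, -1.96, -0.009]
wrist_force: [-1.2, 3.6, 5.3]
opening: 0.0092
grasp_force: 25.0
0.009240195660979484 25.016821324825287 [-1.24450968  3.64545142  5.32668135] [0.5689235  0.21580407 0.30417346] [-2.44776149 -1.95954262 -0.00915004]
[(0.82, [331.0, 172.1])]
[(0.93, [336.6, 139.2])] expect [332.7050357  136.74032519]
scene 50 [array([283.1, 133.7]), array([350.6, 107.2])]
scene 60 [array([288. , 135.7]), array([356.7, 108.5])]
scene 70 [array([293.4, 139.7]), array([363.1, 111.7])]
[(0.94, [171.3, 163.9]), (0.51, [103.5, 170.5])] expect [171.95549233 164.11040693]
top 50 [array([204.9, 204. ]), array([122.1, 184.8])]
top 60 [array([206.5, 194.1]), array([122.5, 174.6])]
top 70 [array([208.6, 183.2]), array([123.8, 163.4])]
```

View pics/c6.png

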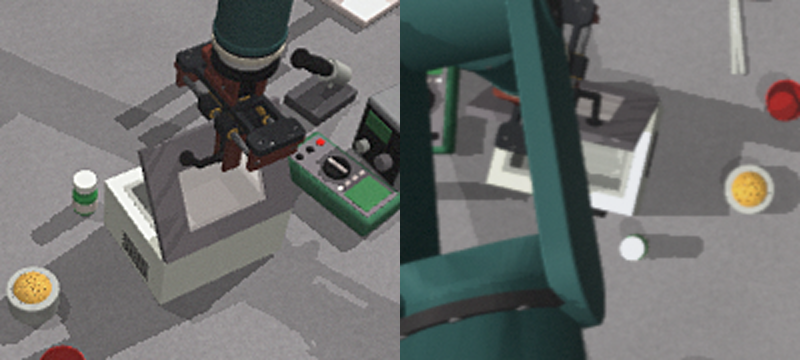

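The lid is raised: its front-left corner is at scene (290,134), against (288,136) predicted for 60°. The handle's measured chord also gives 60.2°. I'll let it settle, then hand in.

```bash
python3 -m creep '[[0,0,0,0,0,0,0.5],[0,0,0,0,0,0,0.5],[0,0,0,0,0,0,0.5],[0,0,0,0,0,0,0.5],[0,0,0,0,0,0,0.5],[0,0,0,0,0,0,0.5]]'; python3 -c "
from workcell import manip
print(manip.hand_in())"
```

```text
time_s: 21.42
tool_pos: [0.5685, 0.2159, 0.3041]
tool_rot: [-2.447, -1.96, -0.009]
wrist_force: [-1.9, 3.8, 5.3]
opening: 0.0094
grasp_force: 25.0
the job is handed in; nothing more can be done
None
```

I handed the job in at 21.4 s; the hand-in returned no verdict: all six standoffs are in the basket, the empty cup is upright on the bench, and the gripper is holding the lid at about 60° open.

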